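Serve the board its snug slot

ROBOT

A 6-joint arm with a two-finger parallel gripper is mounted at the origin on a cart in front of the work surface, level with it; the furniture and walls round the work are solid. World frame = base frame: x ahead of the robot, y to its left, z up, the work surface at z = 0. Lengths are in mm, angles in rad, forces in N, time in s.
With the tool pointing down it reaches from about 300 to 775 mm from the base axis. Payload 14.6 kg.
Tool frame: the origin (TCP) lies on the front face of the gripper's body, between the roots of the fingers; the fingertips stand 97 mm ahead of it and the grasp point (between the pads) lies 78 mm ahead of it; z points along the fingers, y is the direction in which the jaws open and shut (so a half turn about z gives the same grasp; the last joint's range is limited). The gripper opens to 94 mm and grips with 3 to 60 N. Pads are 16 mm wide; open, the fingers measure 119 mm over their backs; the gripper's body (75 mm by 177 mm) begins 78 mm behind the grasp point.
Start: joints at [-1.401, 0.3, 1.521, -0, 1.321, -0.067], TCP at [129.02, -534.644, 302.646] pointing down, gripper open.
Joint ranges: [-3.03, 3.03], [-0.79, 2.21], [0.23, 2.52], [-1.04, 4.18], [0, 3.07], [-2.55, 2.55]. Speed limits (rad/s): [2.22, 2.22, 2.57, 3.14, 3.14, 3.14].

INTERFACE

Orientations are given as [roll, pitch, yaw] about the fixed x, y, z axes, in that order (R = Rz(yaw) Ry(pitch) Rx(roll)).
In Python, from cell import manip, eyes, finder gives the robot as it stands.
- The arm moves only by the tool drive_tool, never from a script. Its argument "rows" is a list of rows, each an object with "offset": the shift along the tool's x, y, z in mm, a list of three; "spin": the turn about the tool's z in degrees; "jaw": the finger opening in mm, from 0 to 94. In form: [{"offset": [dx, dy, dz], "spin": spin, "jaw": jaw}, ...]. A call has 1 to 20 rows; each row shifts and turns the commanded pose from where the row before left it, along the tool's axes as they then stand; what a row does not reach is not made up. A row lasts 1/10 s, in which the tool goes at most 50 mm and 8.59 degrees, less where a joint would pass 70% of its speed; a pose out of reach is approached as far as the arm can. A call is refused whole if a number of a shift passes 50 or a number of a turn 8.59, either way. A call with a gripper value outside its range is refused whole. The fingers move at their own pace and stop on an object; "force" is the grip in N (left out, the last holds). Time passes only in rows, so rows that do not move let the fingers close. It gives the time, the measured TCP pose, the force and the opening at its end, in the units of the state.
- manip.read_state(): the state, without advancing time (a new reading comes with each control period).
- eyes.camera(name): name is "side" or "top"; returns a dict with "color" (384x512x3 uint8, blue, green, red), "depth" (384x512 float32, mm along the optical axis (not along the pixel's ray), 0 where there is no reading), "vfov" (degrees; the focal length in pixels is half the picture's height over the tangent of half this angle, whatever the lens; pixels are square), "cx", "cy" (the principal point, pixels), "rvec" (rotation vector, rad) and "tvec" (3), from world to camera coordinates, as OpenCV has them. Camera axes: x right, y down, z forward; pixel columns grow to the right and rows downward; lengths in mm; the calibration is good to about 2 mm. A picture is of the moment at which its call begins.
- manip.sign_off(): hands the job in, once; it reports no verdict.
Trained networks look in the newest picture that a camera, given by its name, has taken for a name from the list of things; names that differ only in an ending like _2 or _b are one class to them, and where a whole thing is asked for, a point or a joint stands for the part that bears it (a point fixed in the world has none). Each returns a list of dicts, best first, with "p" (0 to 1); they miss things now and then, are a little off and sometimes report something else, mostly with a low value. They report only what shows in the picture. A call takes as long as a camera call.
- finder.find_in(camera, target): "uv" ([column, row] in pixels, amid what is visible of it).
The state is a dict: "clock": time; "joints": joint angles; "qd": joint speeds; "effort": joint torques, N m; "eef_pos": TCP position; "eef_rot": TCP orientation; "wrist_force": force on the tool from outside, world axes, zero at the start; "moment": the same for the moment, N m; "finger_gap": finger opening in mm.
Only numpy, scipy, OpenCV 4.12 (cv2) and the standard library are available. Lean on these libraries where they do the work, as an engineer would, in place of code of your own. Each camera call takes 0.05 s, during which the arm holds its last target. There are 200 camera calls.

TASK

Take the serving board that stands alone in the single holder and put it away in the slotted rack, upright and fully down, in the narrowest slot that accepts it: first press it gently on the narrowest slot, then go on to the wider ones until one lets it in, and never force it. Let go of it there and leave the two spare boards and the jars alone.

Things in the scene. Friction and masses are not known exactly. Their poses are not given: they have to be found in the camera images.
- board_a: small wooden serving board, one of three alike: panel 100 mm long (own x), 90 mm high; on its top a grip rail 56 long, 16 thick, 36 mm high (90 to 126 mm above the foot), the same on all. Panel thickness (own y) differs between boards, 8 to 15 mm, unknown beforehand. Square foot, 0.2 kg, loose. Origin: middle of the foot; z up. Any of the three may be in the single holder.
- board_b: small wooden serving board, one of three alike: panel 100 mm long (own x), 90 mm high; on its top a grip rail 56 long, 16 thick, 36 mm high (90 to 126 mm above the foot), the same on all. Panel thickness (own y) differs between boards, 8 to 15 mm, unknown beforehand. Square foot, 0.2 kg, loose. Origin: middle of the foot; z up. Any of the three may be in the single holder.
- board_c: small wooden serving board, one of three alike: panel 100 mm long (own x), 90 mm high; on its top a grip rail 56 long, 16 thick, 36 mm high (90 to 126 mm above the foot), the same on all. Panel thickness (own y) differs between boards, 8 to 15 mm, unknown beforehand. Square foot, 0.2 kg, loose. Origin: middle of the foot; z up. Any of the three may be in the single holder.
- holder: single fixed wooden holder in front, left of the rack: 80 mm long (x), 34 mm wide (y), one open bay 18 mm wide along x, wall tops at 32 mm, bay floor at 8 mm. Origin: centre of its underside. The board to be put away starts here, centred and parallel to the bay.
- holder_bay (a point): middle of the floor of the single holder's bay; the foot of the board to be taken starts here.
- rack: fixed wooden rack, base 86 (own x) x 150 (own y) x 12 mm, six upright fins along x, 70 mm long, 10 mm thick, half-round tops 55 mm above the worktop. Five slots between them, side by side along y, narrowest at -y; floor 12 mm above the worktop. The snug slot has 1.2 mm to spare; in tighter ones the foot stops within 6 mm below the fin tops. Origin: centre of its underside.
- slot_1 (a point): middle of slot 1's mouth, level with the fin tops, -47.7 mm along the rack's y; slot 7.6 mm wide (the narrowest). Runs along own x, 43 mm deep, open at both ends; the board overhangs both ends equally.
- slot_2 (a point): middle of slot 2's mouth, level with the fin tops, -28.8 mm along the rack's y; slot 10.1 mm wide. Runs along own x, 43 mm deep, open at both ends; the board overhangs both ends equally.
- slot_3 (a point): middle of slot 3's mouth, level with the fin tops, -7.5 mm along the rack's y; slot 12.6 mm wide. Runs along own x, 43 mm deep, open at both ends; the board overhangs both ends equally.
- slot_4 (a point): middle of slot 4's mouth, level with the fin tops, 16.4 mm along the rack's y; slot 15.1 mm wide. Runs along own x, 43 mm deep, open at both ends; the board overhangs both ends equally.
- slot_5 (a point): middle of slot 5's mouth, level with the fin tops, 42.7 mm along the rack's y; slot 17.6 mm wide (the widest). Runs along own x, 43 mm deep, open at both ends; the board overhangs both ends equally.
- spare_holder: fixed wooden holder with two bays at the left, 80 x 94 mm, in which the two spare boards stand; not part of the work. Origin: centre of its underside.
- jar_near: loose spice jar, 42 mm across, 100 mm high, standing near the front edge between holder and rack; leave alone. Origin: centre of its underside.
- jar_far: loose spice jar, 42 mm across, 100 mm high, standing behind holder and rack; leave alone. Origin: centre of its underside.

How it is judged (in metres and radians):
On the way, in this order (a step that is already met when the one before it is completed fails the run):
1. the board is lifted clear of its holder (height (world z) of any of board_a, board_b, board_c above 0.05 m), for 0.2 s.
2. the board is pressed on the narrowest slot (slot 1) (((horizontal distance between board_a and slot_1 below 0.03 m and y of board_a in the frame of rack between -0.0567 and -0.0387 m and contact force between board_a and rack above 1 N) or (horizontal distance between board_b and slot_1 below 0.03 m and y of board_b in the frame of rack between -0.0567 and -0.0387 m and contact force between board_b and rack above 1 N) or (horizontal distance between board_c and slot_1 below 0.03 m and y of board_c in the frame of rack between -0.0567 and -0.0387 m and contact force between board_c and rack above 1 N))), for 0.04 s.
At the end, for the whole second after the job is handed in: The board from the single holder stands in the narrowest slot that accepts it, its foot on the slot floor (within 3.5 mm), within 25 mm of the middle along the slot, upright within 0.1 rad, released and at rest (((y of board_a in the frame of rack between -0.0115 and -0.0035 m and x of board_a in the frame of rack between -0.025 and 0.025 m and z of board_a in the frame of rack between 0.008 and 0.0155 m and angle between board_a's own z axis and vertical below 0.1 rad and angle between the x axis of board_a and the x axis of rack, either way round below 0.1 rad and linear speed of board_a below 0.02 m/s) or (y of board_b in the frame of rack between -0.0328 and -0.0248 m and x of board_b in the frame of rack between -0.025 and 0.025 m and z of board_b in the frame of rack between 0.008 and 0.0155 m and angle between board_b's own z axis and vertical below 0.1 rad and angle between the x axis of board_b and the x axis of rack, either way round below 0.1 rad and linear speed of board_b below 0.02 m/s) or (y of board_c in the frame of rack between 0.0124 and 0.0204 m and x of board_c in the frame of rack between -0.025 and 0.025 m and z of board_c in the frame of rack between 0.008 and 0.0155 m and angle between board_c's own z axis and vertical below 0.1 rad and angle between the x axis of board_c and the x axis of rack, either way round below 0.1 rad and linear speed of board_c below 0.02 m/s)) and horizontal distance between each of board_a, board_b, board_c and holder_bay above 0.06 m and not (contact force between board_a and the fingers above 0.1 N) and not (contact force between board_b and the fingers above 0.1 N) and not (contact force between board_c and the fingers above 0.1 N)); the robot touches nothing.
It fails at once if a board is pressed against the rack with more than 40 N (contact force between any of board_a, board_b, board_c and rack above 40 N).
It fails at once if a spare board is moved more than 20 mm (more than one board moved) (distance of each of board_a, board_b from where it was at the start of the episode above 0.02 m or distance of each of board_b, board_c from where it was at the start of the episode above 0.02 m or distance of each of board_a, board_c from where it was at the start of the episode above 0.02 m).
It fails at once if a jar is moved more than 20 mm (distance of any of jar_near, jar_far from where it was at the start of the episode above 0.02 m).
It also fails if it takes over 58 s, if anything falls off the work surface, if the arm or the gripper's body presses on something with over 40 N, if the wrist force passes 120 N, or if a joint passes its speed limit or range.

## Working session

There is one attempt and no reset: what is moved stays moved. The work goes in short steps, Python scripts to look and compute and a tool call to move; the robot and the scene stay as the last step left them, time stands still between calls to the robot, and variables do not carry over. Pictures are saved under pics/ and viewed, about 8 in all and at most 12, crops included, and the job is handed in when it is done.

Besides the shell and the picture viewer there is one more tool, called after "Request:" as name(argument=value, ...) on one line, values as JSON. drive_tool: Moves the arm, as the interface text tells. Its arguments: {"type":"object","properties":{"rows":{"type":"array","items":{"type":"object","properties":{"offset":{"type":"array","items":{"type":"number"}},"spin":{"type":"number"},"jaw":{"type":"number"}}}},"force":{"type":"number"}},"required":["rows"]}

```bash
mkdir -p pics; cat > h.py <<'E'
import numpy as np, cv2
from cell import manip, eyes, finder
def cam(n):
    c=eyes.camera(n); h=c["color"].shape[0]
    c["f"]=h/2/np.tan(np.radians(c["vfov"])/2); c["R"]=cv2.Rodrigues(np.array(c["rvec"],float))[0]; c["t"]=np.array(c["tvec"],float).ravel(); return c
def cloud(c):
    d=c["depth"]; v,u=np.mgrid[:d.shape[0],:d.shape[1]]
    P=np.stack([(u-c["cx"])/c["f"]*d,(v-c["cy"])/c["f"]*d,d],-1)
    W=(P-c["t"])@c["R"]; W[d<=0]=np.nan; return W
def proj(c,X):
    p=np.array(X)@c["R"].T+c["t"]; return p[...,:2]/p[...,2:]*c["f"]+[c["cx"],c["cy"]]
E
python3 - <<'E'
from h import *
for n in ["top","side"]:
    c=cam(n); W=cloud(c); cv2.imwrite(f"pics/{n}0.png",c["color"])
    print(n,"campos",(-c["R"].T@c["t"]).round(),"f",round(c["f"]))
    for t in ["board_a","holder","rack","spare_holder","jar_near","slot_1"]:
        for r in finder.find_in(n,t)[:4]:
            u,v=map(int,r["uv"]); print(t,round(r["p"],2),(u,v),W[v,u].round())
s=manip.read_state(); print(s)
E
```

```text
top campos [ 399.   34. 1277.] f 433
board_a 0.78 (141, 223) [404. 353. 116.]
board_a 0.75 (163, 222) [408. 293. 123.]
board_a 0.66 (249, 190) [497.  68. 133.]
board_a 0.21 (339, 184) [ 526. -185.   53.]
holder 0.68 (254, 195) [491.  56.  32.]
rack 0.64 (339, 181) [ 535. -185.   53.]
spare_holder 0.78 (152, 221) [411. 347.  26.]
jar_near 0.69 (284, 235) [380. -29.  99.]
slot_1 0.75 (340, 186) [ 521. -188.   53.]
slot_1 0.42 (141, 220) [412. 354. 115.]
slot_1 0.22 (167, 222) [408. 296.  61.]
side campos [ 326. -768.  571.] f 354
board_a 0.8 (225, 182) [490.  62.  82.]
board_a 0.6 (181, 153) [393. 299.  72.]
board_a 0.59 (180, 130) [401. 356. 128.]
rack 0.73 (262, 257) [ 513. -213.   43.]
spare_holder 0.62 (187, 171) [406. 284.  11.]
jar_near 0.82 (192, 217) [382. -59.  67.]
jar_near 0.35 (262, 257) [ 513. -213.   43.]
slot_1 0.68 (265, 259) [ 513. -235.   56.]
slot_1 0.32 (187, 168) [407. 286.  21.]
{'clock': 0.7, 'joints': array([-1.40055443e+00,  2.99873734e-01,  1.52102096e+00, -5.45173641e-05,
        1.32070107e+00, -6.65963062e-02]), 'qd': array([-0.00116592,  0.00041583,  0.00062611, -0.0002612 , -0.00053395,
       -0.00042599]), 'effort': array([-1.37855372e-03, -5.31575990e+01, -3.52880251e+01,  7.07063335e-02,
        2.12158071e-02, -2.92991240e-05]), 'eef_pos': array([ 129.03365755, -534.6303937 ,  302.65111946]), 'eef_rot': array([-3.14158603e+00,  5.24967506e-05,  2.36851695e-01]), 'wrist_force': array([ 0.12688671, -0.00092365,  0.37819552]), 'moment': array([-0.00787544,  0.0264103 , -0.00573426]), 'finger_gap': 93.68960885329231}
```

View pics/top0.png

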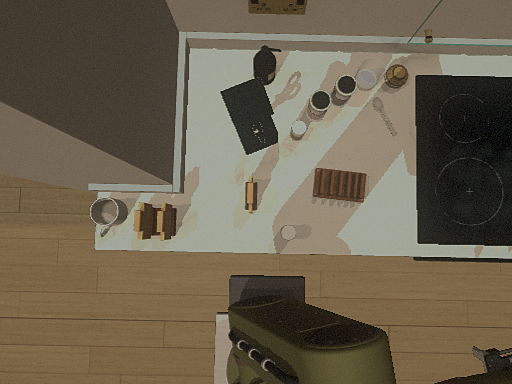

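View pics/side0.png

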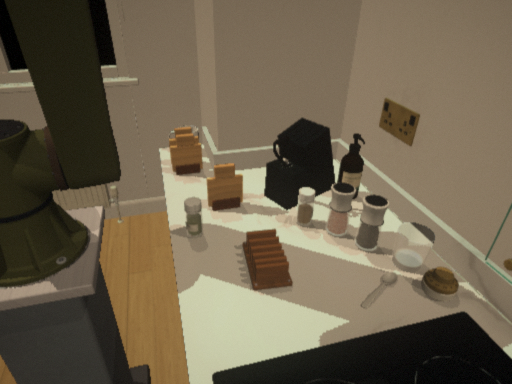

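Top picture: board at (250,193), rack at (340,184), slightly turned, near jar (288,232). The side view agrees. Next, finer poses.

```bash
cat > m.py <<'E'
from h import *
for n in ["top","side"]:
    c=cam(n); W=cloud(c); P=W.reshape(-1,3); P=P[np.isfinite(P).all(1)]
    def sel(x0,x1,y0,y1,z0,z1):
        return P[(P[:,0]>x0)&(P[:,0]<x1)&(P[:,1]>y0)&(P[:,1]<y1)&(P[:,2]>z0)&(P[:,2]<z1)]
    for nm,b in dict(rail=(430,560,20,110,125,145),rackall=(440,620,-290,-90,8,75),racktop=(440,620,-290,-90,44,75),hold=(430,560,20,110,22,45),jarn=(330,430,-90,10,90,115),jarf=(540,760,-90,30,90,115)).items():
        q=sel(*b)
        if len(q)<5: print(n,nm,len(q)); continue
        r=cv2.minAreaRect(q[:,:2].astype(np.float32)); print(n,nm,len(q),"mean",q.mean(0).round(1),"rect",np.round(r[0],1),np.round(r[1],1),round(r[2],1),"zmax",q[:,2].max().round(1))
    for nm,ctr in dict(rail=(495,65,134),rack=(530,-190,55)).items():
        u,v=proj(c,np.array(ctr,float)).astype(int); k=48
        im=cv2.resize(c["color"][v-k:v+k,u-k:u+k],None,fx=6,fy=6,interpolation=cv2.INTER_CUBIC); cv2.imwrite(f"pics/{n}_{nm}.png",im); print(n,nm,"crop origin",u-k,v-k)
a=cv2.imread("pics/top_rack.png");b=cv2.imread("pics/side_rack.png")
cv2.imwrite("pics/rk.png",cv2.resize(np.hstack([a,b]),(800,400)))
E
python3 m.py
```

```text
top rail 123 mean [489.2  66.2 132.6] rect [489.2  66.2] [53.3 13.4] 1.4 zmax 138.7
top rackall 1412 mean [ 527.  -189.6   31.6] rect [ 540.8 -194.3] [150.  109.3] 84.5 zmax 61.0
top racktop 573 mean [ 528.4 -197.2   52.8] rect [ 529.  -193.6] [123.9  70.7] 84.6 zmax 61.0
top hold 145 mean [488.3  64.4  30.7] rect [490.1  66.1] [78.5 32. ] 1.3 zmax 38.7
top jarn 182 mean [387.9 -39.4  98.9] rect [388.2 -39.4] [37.8 38.2] 1.3 zmax 105.6
top jarf 345 mean [672.5 -26.2 104.6] rect [672.5 -28.3] [ 62.4 114.1] 1.2 zmax 115.0
top rail crop origin 201 142
top rack crop origin 292 134
side rail 110 mean [487.9  62.3 131.8] rect [488.7  64.7] [55.2 17.5] 3.2 zmax 136.5
side rackall 2127 mean [ 521.5 -213.4   37.9] rect [ 528.2 -194.4] [148.9  85.8] 84.7 zmax 57.6
side racktop 1113 mean [ 526.7 -202.7   51.3] rect [ 528.2 -193.7] [125.2  70.5] 84.8 zmax 57.6
side hold 318 mean [488.1  58.5  33. ] rect [488.9  57.5] [ 22.9 100.1] 87.1 zmax 45.0
side jarn 179 mean [386.2 -44.6  98.6] rect [386.2 -40.2] [39.  40.1] 15.1 zmax 102.5
side jarf 475 mean [677.5 -13.1 102.8] rect [689.1 -27.8] [115.  103.3] 89.6 zmax 115.0
side rail crop origin 178 116
side rack crop origin 218 196
```

View pics/rk.png

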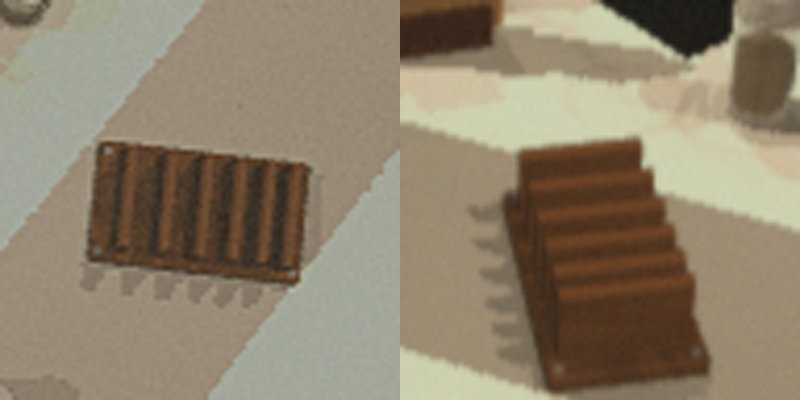

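Request:
drive_tool(rows=[{"offset":[0,0,0],"spin":6.1,"jaw":60},{"offset":[0,0,0],"spin":6.1,"jaw":60},{"offset":[23.4,-37,0],"spin":0,"jaw":60},{"offset":[23.4,-37,0],"spin":0,"jaw":60},{"offset":[23.4,-37,0],"spin":0,"jaw":60},{"offset":[23.4,-37,0],"spin":0,"jaw":60},{"offset":[23.4,-37,0],"spin":0,"jaw":60},{"offset":[23.4,-37,0],"spin":0,"jaw":60},{"offset":[23.4,-37,0],"spin":0,"jaw":60},{"offset":[23.4,-37,0],"spin":0,"jaw":60},{"offset":[23.4,-37,0],"spin":0,"jaw":60},{"offset":[23.4,-37,0],"spin":0,"jaw":60},{"offset":[23.4,-37,0],"spin":0,"jaw":60},{"offset":[23.4,-37,0],"spin":0,"jaw":60},{"offset":[23.4,-37,0],"spin":0,"jaw":60},{"offset":[23.4,-37,0],"spin":0,"jaw":60},{"offset":[23.4,-37,0],"spin":0,"jaw":60},{"offset":[23.4,-37,0],"spin":0,"jaw":60}], force=20)

```text
clock: 2.6
eef_pos: [489.8, 68.0, 302.8]
eef_rot: [3.142, -0.0, 0.024]
wrist_force: [-0.2, -1.5, -0.1]
finger_gap: 59.8
```

Request:
drive_tool(rows=[{"offset":[-0.5,2,20],"jaw":60},{"offset":[0,0,30],"jaw":60},{"offset":[0,0,30],"jaw":60},{"offset":[0,0,15],"jaw":60},{"offset":[0,0,8],"jaw":60},{"offset":[0,0,0],"jaw":60}])

```text
validation failed for argument at $.ro...
```

```bash
python3 - <<'E'
from h import *
ims=[]
for n in ["top","side"]:
    c=cam(n); u,v=proj(c,np.array([490,65,120.])).astype(int); k=45
    ims.append(cv2.resize(c["color"][v-k:v+k,u-k:u+k],(400,400),interpolation=cv2.INTER_CUBIC))
cv2.imwrite("pics/g1.png",np.hstack(ims)); s=manip.read_state(); print(s["eef_pos"],s["wrist_force"])
E
```

```text
[490.45070516  69.45610177 302.22405779] [ 0.17483517 -0.22972609 -0.89974024]
```

View pics/g1.png

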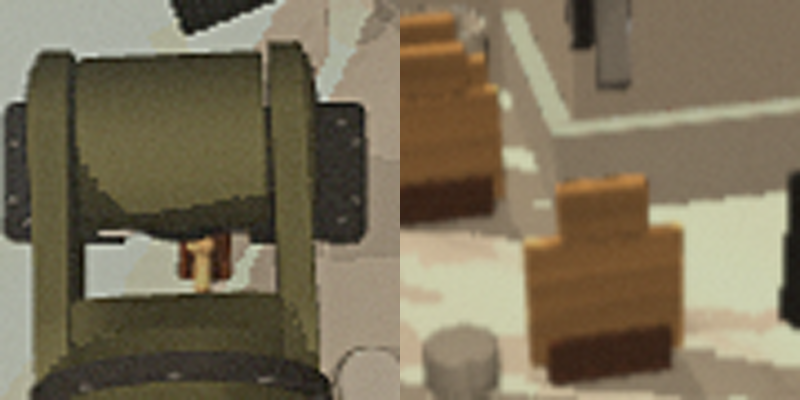

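The move was refused because "spin" was missing; the board is untouched in the holder (side crop, 600,280).

Request:
drive_tool(rows=[{"offset":[-1,3.7,20],"spin":0,"jaw":60},{"offset":[0,0,30],"spin":0,"jaw":60},{"offset":[0,0,30],"spin":0,"jaw":60},{"offset":[0,0,15],"spin":0,"jaw":60},{"offset":[0,0,7],"spin":0,"jaw":60},{"offset":[0,0,0],"spin":0,"jaw":60},{"offset":[0,0,0],"spin":0,"jaw":60}])

```text
clock: 3.4
eef_pos: [488.5, 62.2, 201.6]
eef_rot: [-3.142, -0.001, 0.024]
wrist_force: [0.1, -0.3, -0.6]
finger_gap: 60.1
```

Request:
drive_tool(rows=[{"offset":[0,0,0],"spin":0,"jaw":60},{"offset":[0,0,0],"spin":0,"jaw":60},{"offset":[0,0,0],"spin":0,"jaw":60}])

```text
clock: 3.7
eef_pos: [488.4, 62.4, 201.1]
eef_rot: [-3.142, -0.001, 0.024]
wrist_force: [-0.7, 0.0, 0.0]
finger_gap: 59.7
```

```bash
python3 - <<'E'
from h import *
for i in range(2):
    c=cam("side"); s=manip.read_state(); print(s["clock"],s["eef_pos"],s["eef_rot"],s["wrist_force"])
E
```

```text
3.75 [488.33992445  62.42966256 200.96356169] [-3.14156044e+00 -5.48724619e-04  2.39599721e-02] [-0.55487902 -0.31029429  0.5971952 ]
3.8 [488.3219427   62.43152896 200.87655767] [-3.14156792e+00 -3.98932476e-04  2.39214350e-02] [-0.61615897  0.41228293 -0.33918569]
```

Request:
drive_tool(rows=[{"offset":[0.8,-3.3,0],"spin":0,"jaw":40},{"offset":[0,0,0],"spin":0,"jaw":26},{"offset":[0,0,0],"spin":0,"jaw":26},{"offset":[0,0,0],"spin":0,"jaw":26},{"offset":[0,0,0],"spin":0,"jaw":10},{"offset":[0,0,0],"spin":0,"jaw":10},{"offset":[0,0,0],"spin":0,"jaw":10},{"offset":[0,0,0],"spin":0,"jaw":10},{"offset":[0,0,0],"spin":0,"jaw":10}], force=20)

```text
clock: 4.7
eef_pos: [489.0, 65.7, 200.7]
eef_rot: [3.142, -0.0, 0.024]
wrist_force: [0.4, -0.7, -1.0]
finger_gap: 15.7
```

Request:
drive_tool(rows=[{"offset":[0,0,-5],"spin":0,"jaw":10},{"offset":[0,0,-20],"spin":0,"jaw":10},{"offset":[0,0,-30],"spin":0,"jaw":10},{"offset":[0,0,-25],"spin":0,"jaw":10},{"offset":[0,0,-10],"spin":0,"jaw":10},{"offset":[0,0,0],"spin":3.4,"jaw":10},{"offset":[0,0,0],"spin":3.3,"jaw":10},{"offset":[3,15,0],"spin":0,"jaw":10},{"offset":[7,33,0],"spin":0,"jaw":10},{"offset":[7,33,0],"spin":0,"jaw":10},{"offset":[7,33,0],"spin":0,"jaw":10},{"offset":[7,33,0],"spin":0,"jaw":10},{"offset":[7,33,0],"spin":0,"jaw":10},{"offset":[7,33,0],"spin":0,"jaw":10},{"offset":[7,33,0],"spin":0,"jaw":10},{"offset":[7,33,0],"spin":0,"jaw":10},{"offset":[4,22,0],"spin":0,"jaw":10},{"offset":[0,0,0],"spin":0,"jaw":10},{"offset":[0,0,0],"spin":0,"jaw":10},{"offset":[0,0,0],"spin":0,"jaw":10}])

```text
clock: 6.7
eef_pos: [523.7, -238.9, 290.3]
eef_rot: [-3.141, 0.001, -0.092]
wrist_force: [-0.7, -0.0, -1.7]
finger_gap: 15.7
```

```bash
python3 - <<'E'
from h import *
ims=[]
for n in ["top","side"]:
    c=cam(n); u,v=proj(c,np.array([524,-220,80.])).astype(int); k=50
    ims.append(cv2.resize(c["color"][v-k:v+k,u-k:u+k],(400,400),interpolation=cv2.INTER_CUBIC))
    W=cloud(c); P=W.reshape(-1,3); P=P[np.isfinite(P).all(1)]
    q=P[(abs(P[:,0]-524)<70)&(abs(P[:,1]+241)<25)&(P[:,2]>80)&(P[:,2]<185)]
    if len(q)>20:
        r=cv2.minAreaRect(q[:,:2].astype(np.float32)); print(n,len(q),q.mean(0).round(1),q.min(0).round(1),q.max(0).round(1),r)
        g=q[(q[:,2]>110)&(q[:,2]<180)]; A=np.c_[g[:,0]-524,g[:,2]-150,np.ones(len(g))]; print("y face fit",np.linalg.lstsq(A,g[:,1],rcond=None)[0])
cv2.imwrite("pics/g2.png",np.hstack(ims)); s=manip.read_state(); print(s["eef_pos"],s["eef_rot"],s["wrist_force"],s["moment"],s["finger_gap"])
E
```

```text
side 1705 [ 522.6 -241.7  143.2] [ 473.6 -248.5   97.4] [ 573.6 -233.9  185. ] ((523.6405029296875, -241.76065063476562), (5.9464335441589355, 100.1213607788086), 84.2654800415039)
y face fit [-9.66914517e-02 -6.81782397e-04 -2.41858614e+02]
[ 523.8142106  -238.93847876  290.67064439] [-3.14149116e+00  4.11943993e-05 -9.20093438e-02] [-0.65193156 -0.54889312 -1.4489212 ] [-0.00321707  0.02085721 -0.07131505] 15.933787213872181
```

View pics/g2.png

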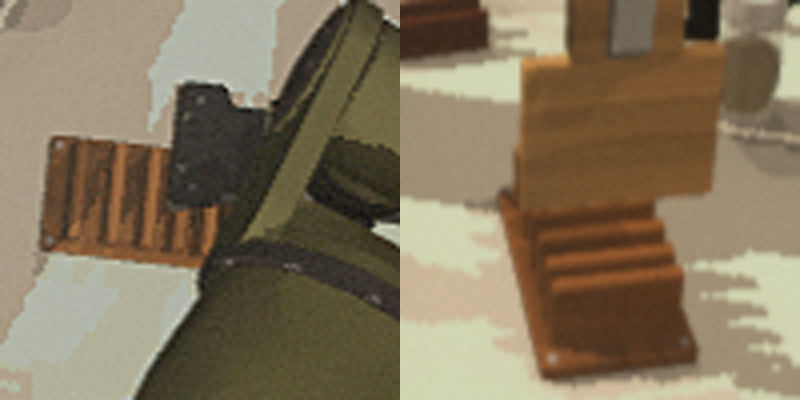

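The board hangs upright over the rack (side crop: panel 525–720 × 50–200, fins beneath). I'll compare the rail, panel and fin faces in the same side camera, so its bias cancels.

```bash
python3 - <<'E'
from h import *
Q=[cloud(cam("side")) for _ in range(3)]
P=np.concatenate([q.reshape(-1,3) for q in Q]); P=P[np.isfinite(P).all(1)]
e=np.array([np.sin(.0925),np.cos(.0925)]); ex=np.array([np.cos(.0925),-np.sin(.0925)])
s=manip.read_state(); T=s["eef_pos"]; print(T)
D=P[:,:2]-T[:2]; a=D@ex; b=D@e; z=P[:,2]
fz=T[2]-192
def face(nm,m):
    A=np.c_[a[m],np.ones(m.sum())]; k,r=np.linalg.lstsq(A,b[m],rcond=None)[:2]; print(nm,m.sum(),"slope",k[0].round(4),"off",k[1].round(2),"med",np.median(b[m]).round(2))
near=abs(b)<20
face("panel",near&(abs(a)<46)&(z>fz+10)&(z<fz+84)&(b<2))
face("rail",near&(abs(a)>12)&(abs(a)<25)&(z>fz+95)&(z<fz+121)&(b<2))
face("fin0",(abs(b+14)<10)&(abs(a-5)<28)&(z>18)&(z<42))
m=(abs(b-45)<75)&(abs(a)<60)&(z>44)&(z<65)
h,ed=np.histogram(a[m],np.arange(-45,46,3)); print("fin x hist",dict(zip(ed,h)))
# fin tops: height profile along b
for b0 in np.arange(-24,130,2.):
    mm=(b>b0-1)&(b<=b0+1)&(abs(a-4)<25)&(z<75)&(z>5)
    if mm.sum()>5: print(int(b0),mm.sum(),np.percentile(z[mm],95).round(1),end=" | ")
E
```

```text
[ 523.83256899 -239.30258756  290.76385364]
panel 4058 slope -0.0038 off -2.74 med -2.74
rail 472 slope -0.0001 off -6.38 med -6.42
fin0 636 slope -0.0029 off -13.84 med -13.85
fin x hist {np.int64(-45): np.int64(0), np.int64(-42): np.int64(0), np.int64(-39): np.int64(0), np.int64(-36): np.int64(107), np.int64(-33): np.int64(91), np.int64(-30): np.int64(87), np.int64(-27): np.int64(102), np.int64(-24): np.int64(89), np.int64(-21): np.int64(83), np.int64(-18): np.int64(106), np.int64(-15): np.int64(84), np.int64(-12): np.int64(90), np.int64(-9): np.int64(103), np.int64(-6): np.int64(83), np.int64(-3): np.int64(88), np.int64(0): np.int64(106), np.int64(3): np.int64(73), np.int64(6): np.int64(98), np.int64(9): np.int64(90), np.int64(12): np.int64(80), np.int64(15): np.int64(98), np.int64(18): np.int64(82), np.int64(21): np.int64(89), np.int64(24): np.int64(92), np.int64(27): np.int64(83), np.int64(30): np.int64(102), np.int64(33): np.int64(67), np.int64(36): np.int64(0), np.int64(39): np.int64(0), np.int64(42): np.int64(0)}
-24 53 13.6 | -22 53 13.7 | -20 55 13.6 | -18 35 13.8 | -16 177 49.0 | -14 728 53.0 | -12 253 55.1 | -10 63 56.7 | -8 33 55.9 | -6 18 54.8 | 2 34 54.2 | 4 176 54.7 | 6 89 55.4 | 8 49 56.3 | 10 40 55.1 | 12 6 54.2 | 22 51 54.8 | 24 179 54.6 | 26 105 56.4 | 28 51 56.2 | 30 26 55.7 | 32 6 54.0 | 44 24 52.5 | 46 181 54.3 | 48 120 54.6 | 50 6 53.5 |
```

Rail-to-panel step gives thickness ≈ 8.7 mm, so slot 2 is likely. The TCP sits about 1.6 mm to +y of slot 1. Centring and pressing on slot 1.

Request:
drive_tool(rows=[{"offset":[0,1.6,12],"spin":0,"jaw":10},{"offset":[0,0,15],"spin":0,"jaw":10},{"offset":[0,0,8],"spin":0,"jaw":10},{"offset":[0,0,3],"spin":0,"jaw":10},{"offset":[0,0,1],"spin":0,"jaw":10},{"offset":[0,0,0],"spin":0,"jaw":10},{"offset":[0,0,0],"spin":0,"jaw":10}])

```text
clock: 7.65
eef_pos: [523.7, -241.5, 252.1]
eef_rot: [3.141, -0.001, -0.093]
wrist_force: [-0.9, 0.3, -2.1]
finger_gap: 15.8
```

Request:
drive_tool(rows=[{"offset":[0,0,1.5],"spin":0,"jaw":10},{"offset":[0,0,1.5],"spin":0,"jaw":10},{"offset":[0,0,0],"spin":0,"jaw":10}])

```text
clock: 7.95
eef_pos: [523.5, -241.4, 248.4]
eef_rot: [-3.141, 0.0, -0.093]
wrist_force: [0.1, -0.2, -1.9]
finger_gap: 15.9
```

Request:
drive_tool(rows=[{"offset":[0,0,1],"spin":0,"jaw":10},{"offset":[0,0,1],"spin":0,"jaw":10},{"offset":[0,0,0],"spin":0,"jaw":10}])

```text
clock: 8.25
eef_pos: [523.5, -241.4, 246.5]
eef_rot: [-3.141, 0.0, -0.093]
wrist_force: [-0.2, -0.2, -2.0]
finger_gap: 15.9
```

Request:
drive_tool(rows=[{"offset":[0,0,0.7],"spin":0,"jaw":10},{"offset":[0,0,0.7],"spin":0,"jaw":10},{"offset":[0,0,0],"spin":0,"jaw":10}])

```text
clock: 8.55
eef_pos: [523.7, -241.3, 245.3]
eef_rot: [-3.141, -0.0, -0.093]
wrist_force: [1.3, 0.8, -0.6]
finger_gap: 16.2
```

Request:
drive_tool(rows=[{"offset":[0,0,0.6],"spin":0,"jaw":10},{"offset":[0,0,0.6],"spin":0,"jaw":10},{"offset":[0,0,0],"spin":0,"jaw":10}])

```text
clock: 8.85
eef_pos: [523.8, -241.3, 244.7]
eef_rot: [-3.141, -0.001, -0.093]
wrist_force: [-0.1, 2.8, 5.1]
finger_gap: 15.8
```

Request:
drive_tool(rows=[{"offset":[0,0,0.6],"spin":0,"jaw":10},{"offset":[0,0,0],"spin":0,"jaw":10},{"offset":[0,0,0],"spin":0,"jaw":10}])

```text
clock: 9.15
eef_pos: [523.9, -241.3, 244.6]
eef_rot: [3.141, -0.001, -0.093]
wrist_force: [-1.1, 4.7, 9.1]
finger_gap: 16.0
```

Slot 1 refuses it: 11 N and no movement. Lifting and going on to slot 2.

Request:
drive_tool(rows=[{"offset":[0,0,-5],"spin":0,"jaw":10},{"offset":[0,0,-5],"spin":0,"jaw":10},{"offset":[0,-10,0],"spin":0,"jaw":10},{"offset":[0,-9.2,0],"spin":0,"jaw":10},{"offset":[0,0,0],"spin":0,"jaw":10},{"offset":[0,0,0],"spin":0,"jaw":10},{"offset":[0,0,0],"spin":0,"jaw":10}])

```text
clock: 9.85
eef_pos: [525.4, -222.4, 253.3]
eef_rot: [3.142, 0.0, -0.093]
wrist_force: [-0.5, -0.3, -2.1]
finger_gap: 16.0
```

Request:
drive_tool(rows=[{"offset":[0,0,3],"spin":0,"jaw":10},{"offset":[0,0,3],"spin":0,"jaw":10},{"offset":[0,0,1.5],"spin":0,"jaw":10},{"offset":[0,0,0],"spin":0,"jaw":10}])

```text
clock: 10.25
eef_pos: [525.3, -222.4, 245.5]
eef_rot: [-3.141, 0.001, -0.093]
wrist_force: [1.4, -1.1, -2.0]
finger_gap: 16.0
```

Request:
drive_tool(rows=[{"offset":[0,0,1],"spin":0,"jaw":10},{"offset":[0,0,1],"spin":0,"jaw":10},{"offset":[0,0,0],"spin":0,"jaw":10}])

```text
clock: 10.55
eef_pos: [525.4, -222.3, 243.9]
eef_rot: [-3.142, 0.0, -0.093]
wrist_force: [-0.2, 0.2, -1.0]
finger_gap: 15.6
```

Request:
drive_tool(rows=[{"offset":[0,0,1],"spin":0,"jaw":10},{"offset":[0,0,1],"spin":0,"jaw":10},{"offset":[0,0,0],"spin":0,"jaw":10}])

```text
clock: 10.85
eef_pos: [525.3, -222.3, 241.8]
eef_rot: [-3.142, 0.0, -0.093]
wrist_force: [0.1, -0.3, -1.7]
finger_gap: 15.9
```

Request:
drive_tool(rows=[{"offset":[0,0,1.5],"spin":0,"jaw":10},{"offset":[0,0,1.5],"spin":0,"jaw":10},{"offset":[0,0,1.5],"spin":0,"jaw":10},{"offset":[0,0,0],"spin":0,"jaw":10}])

```text
clock: 11.25
eef_pos: [525.3, -222.3, 237.2]
eef_rot: [-3.141, 0.0, -0.093]
wrist_force: [-0.4, -0.2, -1.6]
finger_gap: 16.0
```

Request:
drive_tool(rows=[{"offset":[0,0,2],"spin":0,"jaw":10},{"offset":[0,0,2],"spin":0,"jaw":10},{"offset":[0,0,2],"spin":0,"jaw":10},{"offset":[0,0,2],"spin":0,"jaw":10},{"offset":[0,0,0],"spin":0,"jaw":10}])

```text
clock: 11.75
eef_pos: [525.3, -222.3, 229.1]
eef_rot: [-3.141, 0.001, -0.093]
wrist_force: [-0.2, 0.2, -2.8]
finger_gap: 16.0
```

Slot 2 takes it freely; about 24 mm to go.

Request:
drive_tool(rows=[{"offset":[0,0,2],"spin":0,"jaw":10},{"offset":[0,0,3],"spin":0,"jaw":10},{"offset":[0,0,3],"spin":0,"jaw":10},{"offset":[0,0,3],"spin":0,"jaw":10},{"offset":[0,0,3],"spin":0,"jaw":10},{"offset":[0,0,3],"spin":0,"jaw":10},{"offset":[0,0,2],"spin":0,"jaw":10},{"offset":[0,0,0],"spin":0,"jaw":10}])

```text
clock: 12.55
eef_pos: [525.3, -222.3, 210.1]
eef_rot: [-3.141, 0.0, -0.093]
wrist_force: [-0.1, 0.2, -2.5]
finger_gap: 16.3
```

Request:
drive_tool(rows=[{"offset":[0,0,1],"spin":0,"jaw":10},{"offset":[0,0,1],"spin":0,"jaw":10},{"offset":[0,0,1],"spin":0,"jaw":10},{"offset":[0,0,0],"spin":0,"jaw":10}])

```text
clock: 12.95
eef_pos: [525.3, -222.3, 207.3]
eef_rot: [-3.142, 0.0, -0.093]
wrist_force: [0.2, -0.2, -1.4]
finger_gap: 16.1
```

Request:
drive_tool(rows=[{"offset":[0,0,1],"spin":0,"jaw":10},{"offset":[0,0,0.7],"spin":0,"jaw":10},{"offset":[0,0,0],"spin":0,"jaw":10}])

```text
clock: 13.25
eef_pos: [525.4, -222.3, 205.6]
eef_rot: [-3.142, 0.0, -0.093]
wrist_force: [0.3, -0.4, -2.6]
finger_gap: 16.0
```

Request:
drive_tool(rows=[{"offset":[0,0,0.6],"spin":0,"jaw":10},{"offset":[0,0,0.4],"spin":0,"jaw":10},{"offset":[0,0,0],"spin":0,"jaw":10}])

```text
clock: 13.55
eef_pos: [525.4, -222.3, 204.7]
eef_rot: [-3.142, -0.0, -0.093]
wrist_force: [0.6, -0.7, -1.5]
finger_gap: 15.9
```

Should be at or just above the floor; a last half-millimetre, then release.

Request:
drive_tool(rows=[{"offset":[0,0,0.5],"spin":0,"jaw":10},{"offset":[0,0,0],"spin":0,"jaw":10},{"offset":[0,0,0],"spin":0,"jaw":10}])

```text
clock: 13.85
eef_pos: [525.5, -222.4, 204.6]
eef_rot: [3.141, -0.001, -0.093]
wrist_force: [-1.2, 1.1, 4.3]
finger_gap: 16.0
```

Request:
drive_tool(rows=[{"offset":[0,0,0],"spin":0,"jaw":24},{"offset":[0,0,0],"spin":0,"jaw":40},{"offset":[0,0,0],"spin":0,"jaw":50},{"offset":[0,0,0],"spin":0,"jaw":50},{"offset":[0,0,0],"spin":0,"jaw":50},{"offset":[0,0,-10],"spin":0,"jaw":50},{"offset":[0,0,-25],"spin":0,"jaw":50},{"offset":[0,0,-35],"spin":0,"jaw":50},{"offset":[0,0,-40],"spin":0,"jaw":50},{"offset":[0,0,-20],"spin":0,"jaw":50},{"offset":[0,0,0],"spin":0,"jaw":50},{"offset":[0,0,0],"spin":0,"jaw":50}])

```text
clock: 15.05
eef_pos: [525.2, -222.2, 334.2]
eef_rot: [3.142, -0.0, -0.093]
wrist_force: [0.1, 0.3, -0.6]
finger_gap: 49.8
```

```bash
python3 - <<'E'
from h import *
ims=[]
for n in ["top","side"]:
    c=cam(n); u,v=proj(c,np.array([524,-205,80.])).astype(int); k=50
    ims.append(cv2.resize(c["color"][v-k:v+k,u-k:u+k],(400,400),interpolation=cv2.INTER_CUBIC))
    if n=="top": continue
    P=cloud(c).reshape(-1,3); P=P[np.isfinite(P).all(1)]
    e=np.array([np.sin(.0925),np.cos(.0925)]); ex=np.array([np.cos(.0925),-np.sin(.0925)])
    D=P[:,:2]-[528.5,-193.6]; a=D@ex; b=D@e; z=P[:,2]
    m=(abs(b+32)<14)&(abs(a)<60)&(z>63)
    print("ztop",np.percentile(z[m],[95,99]),"x range",np.percentile(a[m&(z<98)],[1,99]))
    m2=m&(z<98); print("panel face fit (x,z,off)",np.linalg.lstsq(np.c_[a[m2],z[m2]-80,np.ones(m2.sum())],b[m2],rcond=None)[0].round(3))
    f=(abs(b+61)<10)&(abs(a)<30)&(z>18)&(z<42); print("fin0 face",np.median(b[f]))
cv2.imwrite("pics/g3.png",np.hstack(ims)); s=manip.read_state(); print(s["clock"],s["eef_pos"],s["wrist_force"],s["finger_gap"])
E
```

```text
ztop [454.40244869 528.66997254] x range [-50.07409177  48.58088532]
panel face fit (x,z,off) [-9.0000e-03 -3.0000e-03 -3.1685e+01]
fin0 face -59.84077739363468
15.15 [ 525.15703574 -222.19217565  333.05909034] [-0.17632224 -0.71094171  0.34718463] 50.25696363312194
```

View pics/g3.png

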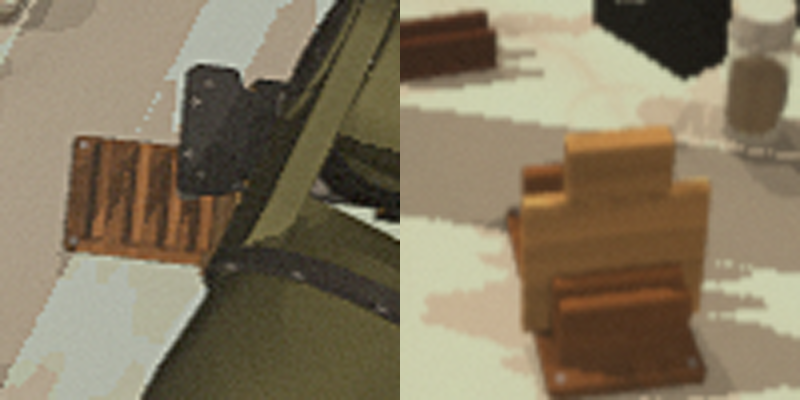

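The side crop shows the board upright behind two fins, in slot 2, with the fingers clear. Corrected for the camera bias, its centre is at rack y ≈ -28.9 mm. It met the floor at foot height ≈ 12 mm.

```bash
python3 -c "
from cell import manip
print(manip.sign_off())"
```

```text
the job is handed in; nothing more can be done
None
```

The board from the single holder now stands upright and released in slot 2 of the rack, the narrowest slot that takes it, and the job is handed in at about 15 s of the 58 s allowed.

- **Slot 1:** I lifted the board and pressed it gently on slot 1. It stopped about 3 mm below the fin tops at roughly 11 N, so I lifted it off again.
- **Slot 2:** It went in with almost no resistance and touched the slot floor with about 6 N.
- **Last checks:**
  - The board's centre is at rack y ≈ -28.9 mm, against -28.8 mm for slot 2.
  - Along the slot it is within about 1 mm of the middle.
  - It leans about 0.003 rad.
  - The foot is at about 12 mm, judged from the arm's height when it touched the floor.
  - I had measured the panel at about 8.7 mm thick, which fits slot 2.
- **Failed or not checked:**
  - One move call was refused because I left out the spin value; nothing moved.
  - My last camera reading of the board's top height picked up the gripper as well, so I did not use it.
  - The top camera's view of the board was hidden by the arm.
  - I did not measure the jars and spare boards again at the end, but the path kept clear of them.

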